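Turn a power board over, lay on its heat sinks and slide it home for soldering

ROBOT

A 6-joint arm with a two-finger parallel gripper is mounted at the origin on the work surface. World frame = base frame: x ahead of the robot, y to its left, z up, the work surface at z = 0. Lengths are in m, angles in rad, forces in N, time in s.
With the tool pointing down it reaches from about 0.325 to 0.9 m from the base axis. Payload 3.5 kg.
Tool frame: the origin (TCP) lies between the finger pads; the fingertips stand 14 mm ahead of it and the grasp point (between the pads) lies 5 mm behind it; z points along the fingers, y is the direction in which the jaws open and shut (so a half turn about z gives the same grasp; the last joint's range is limited). The gripper opens to 85 mm and grips with 20 to 120 N. Pads are 22 mm wide; open, the fingers measure 114 mm over their backs; the gripper's body (76 mm by 85 mm) begins 54 mm behind the grasp point. The pads swing forward as they close: fully open they stand 13 mm farther back than shut.
Start: joints at [-1.419, 0.276, -0.026, 1.268, 0, 1.467], TCP at [0.158, -0.605, 0.245] pointing down, gripper open.
Joint ranges: [-3.12, 3.12], [-0.85, 1.88], [-1.08, 1.24], [-1.95, 2.15], [-1.57, 1.53], [-3.14, 3.14]. Speed limits (rad/s): [2.57, 2.57, 3.14, 3.14, 3.14, 3.14].

INTERFACE

Orientations are given as a unit quaternion [x, y, z, w].
In Python, from cell import reach, move_linear, move_joints, set_gripper, sleep, solve_ik, read_state, read_camera, camera_params, Unreachable, close_job, search_frame gives the robot as it stands. Calls block until the motion is done:
- reach(position, orientation): joint-space move of the TCP to a pose.
- move_linear(position, attitude=None, speed=0.15, threshold=None): straight line of the TCP; attitude=None keeps the orientation; speed is the mean speed in m/s. With threshold (N) it stops when the force on the tool has changed by that much, and returns True; else False.
- move_joints(angles): joint-space move.
- set_gripper(opening, strength=None): finger opening in m; strength is the grip in N (None keeps the last); returns when the fingers have stopped.
- sleep(seconds).
- solve_ik(position, orientation): joint angles nearest the present ones, or None.
- read_state(): the state.
- read_camera(name): name is "side" or "top" or "wrist"; returns the picture (384x512x3 uint8, red, green, blue); there is no depth.
- camera_params(name): a dict with "intrinsics" (3x3 intrinsics, pixels), "k1" (the pictures are not rectified: a ray, as slopes to the right and down, at radius r is drawn at 1 + k1 r^2 times it, then the intrinsics apply), "rvec" (rotation vector, rad) and "tvec" (3), from world to camera coordinates, as OpenCV has them; the wrist camera has in their place "tool_from_camera" (4x4, takes a point from camera to tool coordinates, whose origin is the TCP and whose axes are the flange's). Camera axes: x right, y down, z forward; pixel columns grow to the right and rows downward; lengths in m; the calibration is good to about 2 mm. A picture is of the moment at which its call begins: read the wrist's pose just before it. camera_params takes no time and is no camera call.
A pose or a line that the arm cannot do raises Unreachable and nothing moves.
- close_job(): hands the job in, once; it reports no verdict.
Trained networks look in the newest picture that a camera, given by its name, has taken for a name from the list of things; names that differ only in an ending like _2 or _b are one class to them, and where a whole thing is asked for, a point or a joint stands for the part that bears it (a point fixed in the world has none). Each returns a list of dicts, best first, with "score" (0 to 1); they miss things now and then, are a little off and sometimes report something else, mostly with a low value. They report only what shows in the picture. A call takes as long as a camera call. They do not tell look-alikes from the thing itself.
- search_frame(thing, camera): "rect" ([centre column, centre row, width, height] in pixels, round what is visible of it).
The state is a dict: "time_s": time; "joint_positions": joint angles; "dq": joint speeds; "effort": joint torques, N m; "position": TCP position; "eef_rot": TCP orientation; "ft_force": force on the tool from outside, world axes, zero at the start; "torque": the same for the moment, N m; "width": finger opening in m.
Only numpy, scipy, OpenCV 4.12 (cv2) and the standard library are available. Lean on these libraries where they do the work, as an engineer would, in place of code of your own. Each camera call takes 0.05 s, during which the arm holds its last target.

TASK

Bring the sliding carriage to its loading stop beside the hinged flipper plate, seat the circuit board in the flipper, component side up, and swing the plate right over so that the board drops face-down into the carriage's nest; then lay the flipper flat back where it was. Set every heat sink that has been put out on the pad, fins up, squarely onto a bare copper land of the upturned board, one to a land and lying across the board, any land for any heat sink. Only then push the carriage along its slide until the spring detent clicks in at the soldering position, without shifting the heat sinks; leave the other things on the bench where they are.

Things in the scene. Friction and masses are not known exactly. Their poses are not given: they have to be found in the camera images.
- station: fixed aluminium base plate (215 x 445 x 12 mm) with flipper and carriage. Origin: on the table under the middle of the flipper's hinge; x along the hinge axis, away from the robot, y to the side where the flipper lies at first, z up. Hinge axis 70 mm above the table. The plate reaches from y = +135 to -310 mm. Hinge posts (18 mm wide, 80 mm high) at x = +-100 mm, y = 0
- flipper (a joint): flipper angle about station +x: 0 flat on the +y side, pocket up (loading); pi swung over, flat, pocket down on the nest. Damped hinge: stays up between about 1 and 2.1 rad, else sinks slowly shut; 3 to 10 N at the handle. Turning disc catches at the pocket's ends, geared to the hinge, close over the board within 0.12 rad of leaving either flat position and free it again in the last 0.12 rad
- pocket (a point): middle of the pocket's floor (moves with the flipper), 72 mm from the hinge axis, 70 mm above the table at angle 0, where its x, y, z are the station's. It takes the board, 150 mm along station x, 90 mm along y, either way round, between round-nosed pins 7 mm high, 1.5 mm clearance a side. Swung over, the board drops 3 mm into the nest
- handle (a point): middle of the flipper's handle, a freely turning black sleeve 14 mm thick, 55 mm long, parallel to the hinge axis, sticking out at the far side of the plate: 125 mm from the plate's middle along station x, 112 mm from the hinge axis, 3 mm below the floor (67 mm above the table at angle 0, 73 mm at pi). Pinch it from above and carry it over in an arc, tool pointing down. Use the position only
- carriage (a joint): carriage travel in m along station -y: 0 at the loading stop, nest exactly under the swung-over flipper; 0.150 at the far stop, the soldering position. Starts in between; 2 N of friction, stays where left. A spring ball plunger meets a bump on the carriage at 0.135, crest at 0.143, then drives it to the stop; getting over takes about 8 N. The station does not move when it is pushed on the stops
- nest (a point): middle of the carriage's nest at the height of the two ledges that carry the turned board by its long edges (64 mm above the table); axes as the station's. Hollow 30 mm deep. Round-nosed pins and side curbs, 6 mm above the ledges, guide the board, 1.8 mm clearance. The turned board's underside, facing up, lies 3 mm above this point
- knob (a point): the carriage's upright black grip, 18 mm thick, 50 mm high, on a tongue at the robot's side, 114 mm from the nest's middle along station -x; this point is on its axis, 86 mm above the table, 14 mm below its top. Pinch it or push it from either side along the slide
- board: green circuit board, 150 mm (x) x 90 mm (y) x 3 mm, 0.25 kg. Origin: middle of its underside; z out of the component side. A transformer, 36 mm (x) x 32 mm (y), top 31 mm above the origin, stands in the middle: lift by it, fingers on its x faces. Four capacitors, 19 mm high, at x = +-52, y = +-26 mm. Starts component side up on a wooden rest, underside 30 mm above the table
- land0 (a point): middle of a copper land (32 mm along board x, 64 mm along board y) on the board's underside, at board x = -54 mm, y = 0
- land1 (a point): middle of a copper land (32 mm along board x, 64 mm along board y) on the board's underside, at board x = 0 mm, y = 0
- land2 (a point): middle of a copper land (32 mm along board x, 64 mm along board y) on the board's underside, at board x = 54 mm, y = 0
- sink0: an extruded aluminium heat sink, 60 mm long (x), 28 mm wide (y), 26 mm high, 90 g, six fins running lengthwise. Origin: centre of its flat underside; z up through the fins. Starts standing on the 4 mm pad; grip across its width. None when absent
- sink1: an extruded aluminium heat sink, 60 mm long (x), 28 mm wide (y), 26 mm high, 90 g, six fins running lengthwise. Origin: centre of its flat underside; z up through the fins. Starts standing on the 4 mm pad; grip across its width. None when absent
- sink2: an extruded aluminium heat sink, 60 mm long (x), 28 mm wide (y), 26 mm high, 90 g, six fins running lengthwise. Origin: centre of its flat underside; z up through the fins. Starts standing on the 4 mm pad; grip across its width. None when absent
- pad: the black rubber pad, 230 x 100 x 4 mm, fixed; origin at the centre of its underside, x along its length
- rest: the wooden board rest, 140 x 76 mm, two rails across it 30 mm high, fixed; origin at the centre of its underside
- spool: a spool of solder wire, 52 mm across and 40 mm high, standing; origin at the centre of its underside (not part of the job)
- flux: a clear flux bottle, 44 mm across and 95 mm high; origin at the centre of its underside (not part of the job)
- cutters: side cutters lying flat, about 125 mm long, 12 mm high (not part of the job)
- brush: a small brush lying flat (not part of the job)
- driver: a screwdriver lying flat (not part of the job)
- tub: a small grey plastic bowl, 76 mm across, 45 mm high; origin at the centre of its underside (not part of the job)
Things that resemble listed ones, but are neither listed nor needed, are in the scene too. What is shaped like the board but yellow is not meant.

How it is judged:
On the way, in this order (a step that is already met when the one before it is completed fails the run):
1. the board lies seated in the flipper's pocket, component side up, let go (value of joint flipper below 0.1 rad and angle between board's own z axis and vertical below 0.06 rad and horizontal distance between board and pocket below 0.005 m and z of board in the frame of pocket below 0.0025 m and contact force between the fingers and board below 0.2 N), for 0.2 s.
2. the board, turned over by the flipper, lies face-down in the carriage's nest (angle between board's own z axis and vertical above 3.05 rad and horizontal distance between board and nest below 0.005 m and z of board in the frame of nest below 0.006 m and angle between the x axis of board and the x axis of nest, either way round below 0.06 rad), for 0.3 s.
3. with the flipper laid back, every heat sink stands on a copper land of the upturned board, let go (value of joint flipper below 0.12 rad and (distance between sink0 and land0 below 0.01 m or distance between sink0 and land1 below 0.01 m or distance between sink0 and land2 below 0.01 m) and angle between the x axis of each of sink0, sink1, sink2 and the y axis of board, either way round below 0.2 rad and angle between each of sink0, sink1, sink2's own z axis and vertical below 0.12 rad and (distance between sink1 and land0 below 0.01 m or distance between sink1 and land1 below 0.01 m or distance between sink1 and land2 below 0.01 m) and (distance between sink2 and land0 below 0.01 m or distance between sink2 and land1 below 0.01 m or distance between sink2 and land2 below 0.01 m) and contact force between the fingers and sink0 below 0.2 N and contact force between the fingers and sink1 below 0.2 N and contact force between the fingers and sink2 below 0.2 N), for 0.2 s.
4. the carriage has been pushed home into the detent (value of joint carriage above 0.147 m), for 0.3 s.
At the end, for the whole second after the job is handed in: Board face-down in the nest (5 mm, flat); every heat sink fins up on its own copper land (10 mm, 0.2 rad off lying across); carriage in its detent (past 0.147 m); flipper laid back (under 0.12 rad); all let go and at rest (all of step 2 and all of step 3 and value of joint carriage above 0.147 m and linear speed of board below 0.01 m/s); the robot touches nothing.
It fails at once if another thing on the bench is shifted by more than 40 mm (distance of any of spool, flux, cutters, brush, driver, tub from where it was at the start of the episode above 0.04 m).
Of sink0, sink1, sink2 only 1 to 3 are there at a start; the rules pass over those that are not, and their reading is None.
At some moment in a run one of sink0, sink1, sink2 may be knocked a few centimetres aside while the robot is not near it.
It also fails if it takes over 210 s, if anything falls off the work surface, if the arm or the gripper's body presses on something with over 40 N, if the wrist force passes 120 N, or if a joint passes its speed limit or range.

## Working session

There is one attempt and no reset: what is moved stays moved. The work goes in short steps, each a Python script; the robot and the scene stay as the last script left them, time stands still between calls to the robot, and variables do not carry over. Pictures are saved under pics/ and viewed, and the job is handed in when it is done.

```bash
ls; mkdir -p pics
python3 - <<'E'
from cell import *
import cv2, numpy as np
for c in ["top","side","wrist"]:
    im=read_camera(c); cv2.imwrite(f"pics/{c}0.png",cv2.cvtColor(im,cv2.COLOR_RGB2BGR))
    print(c,camera_params(c))
    for t in ["station","flipper","carriage","knob","handle","board","sink0","pad","rest","spool","flux","tub"]:
        if c=="wrist":continue
        print(t,[(round(d["score"],2),[round(v) for v in d["rect"]]) for d in search_frame(t,c)])
print(read_state())
E
```

```text
pics
top {'intrinsics': array([[476.74552516,   0.        , 255.28277288],
       [  0.        , 476.74552516, 189.95793302],
       [  0.        ,   0.        ,   1.        ]]), 'k1': 0.05368685476990389, 'rvec': array([ 2.1695635 , -2.14274068,  0.17223521]), 'tvec': array([-0.06280498,  0.52244955,  1.37943848])}
station [(0.94, [278, 181, 152, 98]), (0.21, [231, 177, 49, 79])]
flipper [(0.89, [229, 176, 46, 86]), (0.33, [170, 200, 39, 52])]
carriage [(0.81, [311, 192, 44, 75]), (0.27, [109, 130, 21, 25])]
knob [(0.82, [310, 191, 45, 77])]
handle [(0.53, [311, 194, 39, 71]), (0.48, [211, 143, 6, 21])]
board [(0.81, [309, 272, 51, 56]), (0.66, [170, 200, 35, 52]), (0.48, [310, 190, 44, 77])]
sink0 [(0.74, [123, 170, 12, 20]), (0.65, [122, 192, 13, 22]), (0.62, [119, 212, 15, 21])]
pad [(0.96, [120, 190, 36, 75]), (0.53, [172, 199, 38, 55])]
rest []
spool [(0.55, [216, 239, 17, 20])]
flux [(0.74, [117, 215, 19, 19]), (0.48, [109, 131, 21, 23]), (0.24, [403, 204, 59, 21])]
tub [(0.73, [395, 235, 28, 25]), (0.27, [212, 143, 9, 20]), (0.16, [312, 194, 43, 72])]
side {'intrinsics': arra
[... 1465 characters left out ...]
)}
{'time_s': 1.35, 'joint_positions': array([-1.41939875e+00,  2.76404100e-01, -2.63771464e-02,  1.26799736e+00,
        1.55919256e-05,  1.46739059e+00]), 'dq': array([-9.24353661e-04, -5.14559299e-04, -5.53484682e-05,  6.37984426e-04,
       -1.62148701e-04, -3.04981829e-04]), 'effort': array([ 9.32089133e-04, -4.45489883e+01,  2.95560712e+01,  1.03382612e-03,
        8.12507778e-05,  5.65007284e-06]), 'position': array([ 0.15752713, -0.60483342,  0.24532153]), 'eef_rot': array([9.91895380e-01, 1.27057291e-01, 8.00632498e-06, 8.67135774e-06]), 'ft_force': array([-0.0940791 , -0.1935028 , -0.40308842]), 'torque': array([ 0.01192981, -0.02135587, -0.00398809]), 'width': 0.08541244685912425}
```

Run:
```python
import cv2
im=cv2.imread("pics/top0.png"); c=im[80:330,60:460]; cv2.imwrite("pics/top0c.png",cv2.resize(c,None,fx=2,fy=2,interpolation=cv2.INTER_CUBIC))
im=cv2.imread("pics/side0.png"); c=im[120:340,140:400]; cv2.imwrite("pics/side0c.png",cv2.resize(c,None,fx=2.7,fy=2.7,interpolation=cv2.INTER_CUBIC))
```

```text
(no output)
```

View pics/top0c.png

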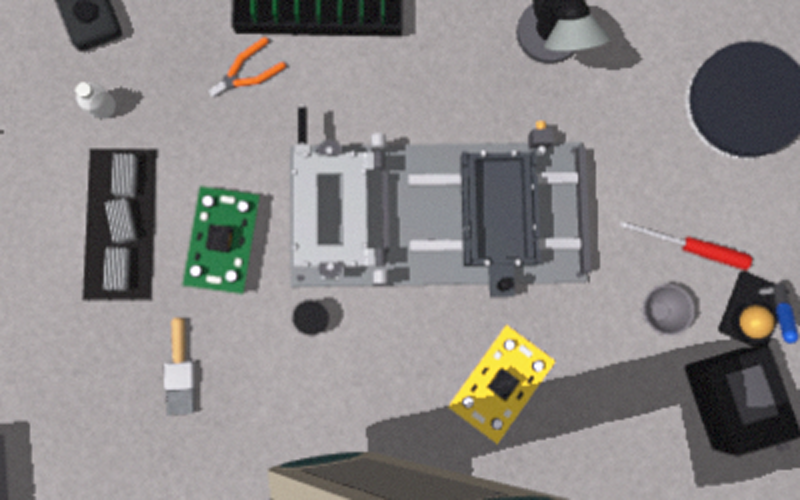

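View pics/side0c.png

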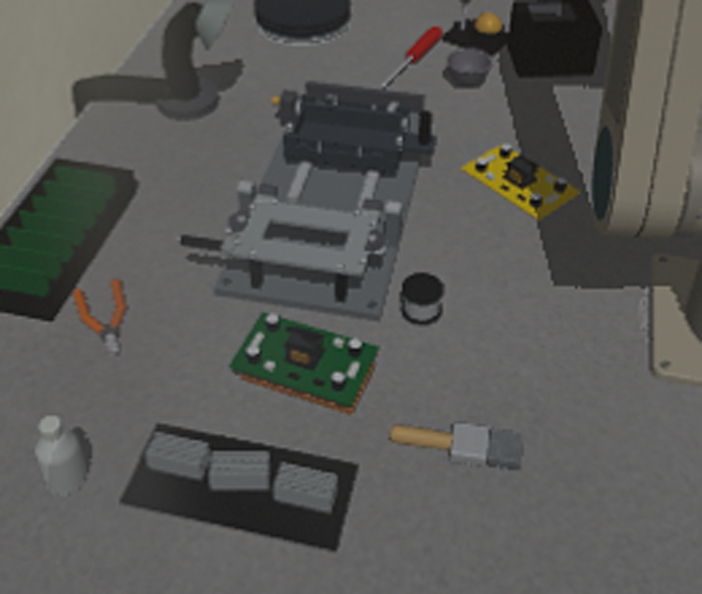

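```bash
cat > h.py <<'E'
from cell import *
import cv2, numpy as np
from scipy.spatial.transform import Rotation as R
def qd(yaw): # tool down, tool x axis at world angle yaw
    return [np.cos(yaw/2),np.sin(yaw/2),0,0]
def shot(c,name=None,crop=None,f=1):
    st=read_state(); im=read_camera(c)
    if name:
        b=cv2.cvtColor(im,cv2.COLOR_RGB2BGR)
        if crop: b=b[crop[1]:crop[3],crop[0]:crop[2]]
        if f!=1: b=cv2.resize(b,None,fx=f,fy=f,interpolation=cv2.INTER_CUBIC)
        cv2.imwrite(f"pics/{name}.png",b)
    return im,st
def ray(c,uv,st=None):
    p=camera_params(c); K=p["intrinsics"]; d=np.array([p["k1"],0,0,0,0.])
    n=cv2.undistortPoints(np.array(uv,float).reshape(-1,1,2),K,d).reshape(-1,2)
    v=np.c_[n,np.ones(len(n))]
    if c=="wrist":
        T=p["tool_from_camera"]; Rt=R.from_quat(st["eef_rot"]).as_matrix()
        return np.array(st["position"])+Rt@T[:3,3], (Rt@T[:3,:3]@v.T).T
    Rm=cv2.Rodrigues(p["rvec"])[0]
    return -Rm.T@p["tvec"], (Rm.T@v.T).T
def w(c,uv,z,st=None):
    o,v=ray(c,uv,st); t=(z-o[2])/v[:,2]
    return (o+v*t[:,None])[:,:2]
def proj(c,P,st=None):
    p=camera_params(c); d=np.array([p["k1"],0,0,0,0.]); P=np.array(P,float).reshape(-1,3)
    if c=="wrist":
        T=np.eye(4);T[:3,:3]=R.from_quat(st["eef_rot"]).as_matrix();T[:3,3]=st["position"]
        M=np.linalg.inv(T@p["tool_from_camera"]); rv=cv2.Rodrigues(M[:3,:3])[0]; tv=M[:3,3]
    else: rv,tv=p["rvec"],p["tvec"]
    return cv2.projectPoints(P,rv,tv,p["intrinsics"],d)[0].reshape(-1,2)
E
python3 - <<'E'
from h import *
np.set_printoptions(precision=4,suppress=True)
c=lambda x,y:(60+x/2,80+y/2)
print("posts",w("top",[c(378,142),c(378,274)],.08))
print("board",w("top",[c(220,240)],.033))
print("sinks",w("top",[c(124,174),c(121,220),c(116,268)],.03))
print("pad corners",w("top",[c(91,150),c(157,150),c(152,299),c(84,299)],.004))
print("board corners",w("top",[c(200,187),c(260,195),c(244,293),c(183,284)],.033))
print("knob",w("top",[c(505,284)],.1)," handle",w("top",[c(302,125)],.067))
print("nest",w("top",[c(500,208)],.064))
E
```

```text
posts [[ 0.6316 -0.036 ]
 [ 0.4388 -0.0385]]
board [[0.4904 0.1956]]
sinks [[0.5879 0.3416]
 [0.5187 0.3426]
 [0.4474 0.3461]]
pad corners [[0.6291 0.3998]
 [0.6308 0.3006]
 [0.4039 0.2977]
 [0.403  0.3975]]
board corners [[0.5695 0.228 ]
 [0.5587 0.1388]
 [0.4125 0.1577]
 [0.4247 0.2471]]
knob [[ 0.4254 -0.2174]]  handle [[0.6583 0.0761]]
nest [[ 0.5392 -0.2158]]
```

Run:
```python
from h import *
np.set_printoptions(precision=4,suppress=True)
reach([0.56,-0.10,0.33],qd(0)); im,st=shot("wrist","w1",f=1.5); np.save("s1.npy",st,allow_pickle=True)
reach([0.52,0.26,0.33],qd(0)); im,st=shot("wrist","w2",f=1.5); np.save("s2.npy",st,allow_pickle=True)
for t in ["board","sink0","pad"]: print(t,[(round(d["score"],2),np.round(d["rect"],1)) for d in search_frame(t,"wrist")])
print(st["time_s"],st["position"])
```

```text
board [(0.91, array([493. , 282.1,  38. ,  52.9])), (0.74, array([304.4, 163.8,  74.9, 103.3])), (0.66, array([378.9, 231.2,  40. ,  41. ])), (0.53, array([154.7,  18.9,  49. ,  36. ])), (0.44, array([443.1, 116.7, 120.8, 201. ]))]
sink0 [(0.91, array([203.8, 191. ,  25.4,  41.6])), (0.76, array([203.8, 146.7,  26.4,  45.7])), (0.71, array([200.2,  99.8,  23. ,  39.5]))]
pad [(0.66, array([198.6, 143.2,  80.9, 147.8])), (0.22, array([435.6, 118.7, 152.9, 209.2]))]
8.3583 [0.52   0.2599 0.33  ]
```

View pics/w1.png

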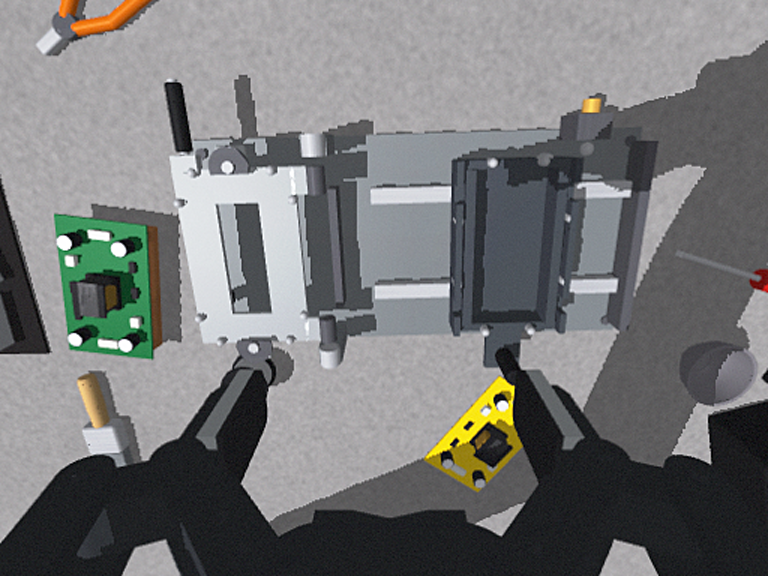

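View pics/w2.png

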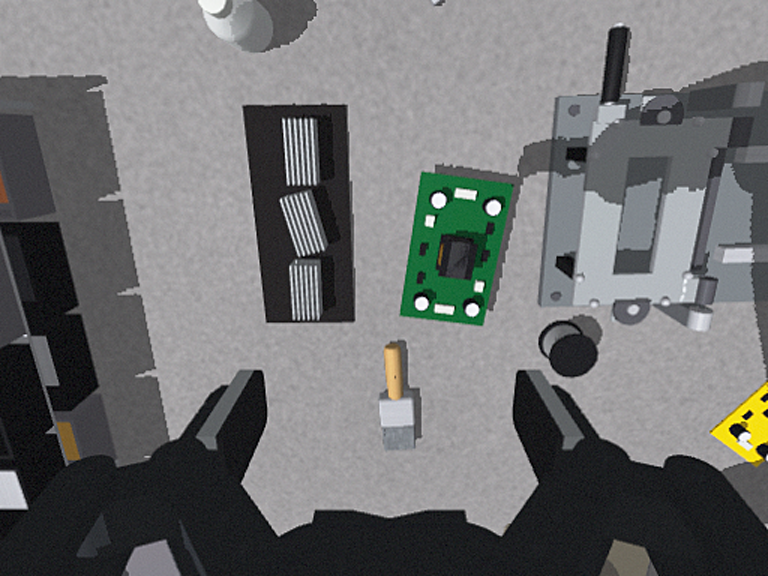

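Run:
```python
import cv2
a=cv2.imread("pics/w1.png")
cv2.imwrite("pics/w1a.png",cv2.resize(a[70:390,140:400],None,fx=2,fy=1.8,interpolation=cv2.INTER_CUBIC))
cv2.imwrite("pics/w1b.png",cv2.resize(a[70:390,340:680],None,fx=2,fy=1.8,interpolation=cv2.INTER_CUBIC))
```

```text
(no output)
```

View pics/w1a.png

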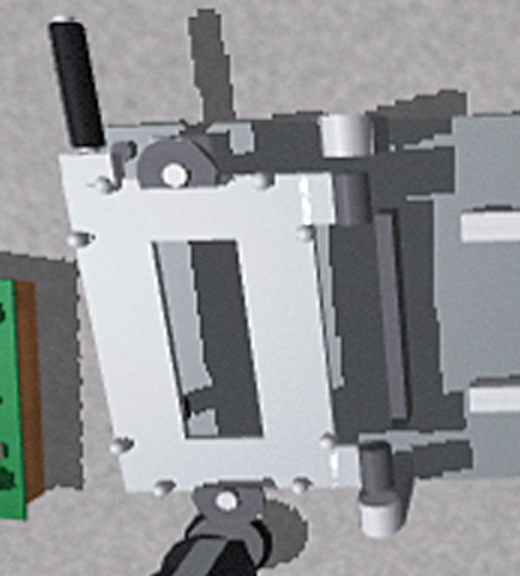

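View pics/w1b.png

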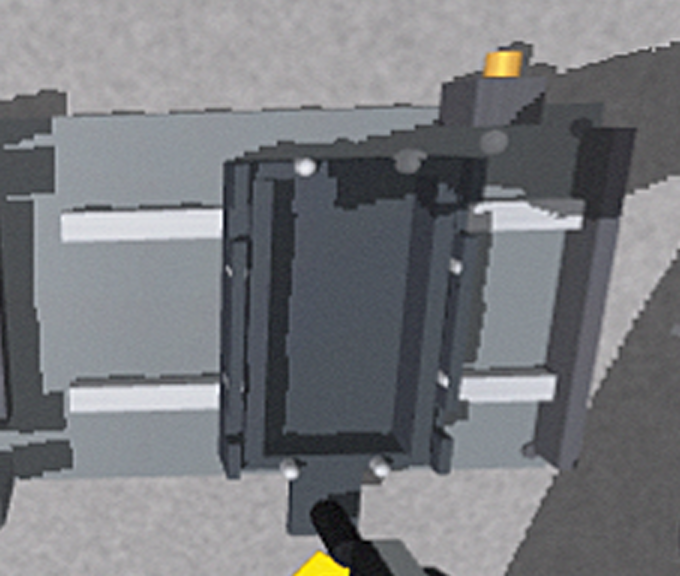

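Run:
```python
from h import *
np.set_printoptions(precision=4,suppress=True)
s1=np.load("s1.npy",allow_pickle=True).item()
a=lambda L:[((140+x/2)/1.5,(70+y/1.8)/1.5) for x,y in L]
b=lambda L:[((340+x/2)/1.5,(70+y/1.8)/1.5) for x,y in L]
def ang(p,q): return np.arctan2(q[1]-p[1],q[0]-p[0])
P=w("wrist",a([(162,488),(104,183),(300,484),(262,178),(120,445),(76,239),(328,440),(305,233)]),.075,s1)
print(P,P.mean(0),[ang(P[i],P[i+1]) for i in (0,2,4,6)], [ang(P[i],P[i+2])+np.pi/2 for i in (0,1,4,5)])
O=w("wrist",a([(152,240),(237,240),(263,437),(185,437)]),.07,s1); print("open",O,O.mean(0))
h=w("wrist",a([(65,18),(88,150)]),.067,s1); print("handle",h)
N=w("wrist",b([(289,469),(305,166),(380,467),(407,158),(225,380),(228,270),(441,378),(456,267)]),.069,s1)
print("nest",N,N.mean(0),[ang(N[i],N[i+1]) for i in (0,2,4,6)])
B=w("wrist",b([(30,125),(430,106),(60,475),(550,465)]),.012,s1);print("base",B,ang(B[0],B[1]),ang(B[2],B[3]))
p=w("wrist",a([(345,115),(380,530)]),.08,s1);print("posts ",p)
s2=np.load("s2.npy",allow_pickle=True).item()
c=lambda L:[(x/1.5,y/1.5) for x,y in L]
print("boardc",(Q:=w("wrist",c([(423,172),(514,184),(484,325),(401,314)]),.033,s2)),Q.mean(0),[ang(Q[3],Q[0]),ang(Q[2],Q[1])])
print("caps",(Q:=w("wrist",c([(439,199),(493,207),(472,309),(421,302)]),.049,s2)),Q.mean(0),[ang(Q[3],Q[0]),ang(Q[2],Q[1])])
for S in ([(284,118),(318,118),(320,184),(287,184)],[(281,199),(308,188),(327,249),(301,258)],[(292,260),(320,260),(321,319),(291,319)]):
  Q=w("wrist",c(S),.03,s2);print("sink",Q.mean(0),ang(Q[3],Q[0]),ang(Q[2],Q[1]),np.linalg.norm(Q[0]-Q[3]),np.linalg.norm(Q[0]-Q[1]))
```

```text
[[ 0.4544  0.0624]
 [ 0.6152  0.0673]
 [ 0.4567 -0.0053]
 [ 0.6173 -0.0008]
 [ 0.4797  0.0795]
 [ 0.5886  0.0835]
 [ 0.4825 -0.0206]
 [ 0.5914 -0.0174]] [0.5357 0.0311] [np.float64(0.030464558967803795), np.float64(0.027764722776336966), np.float64(0.03746512106105134), np.float64(0.02922255335445117)] [np.float64(0.03528017471653344), np.float64(0.03221590244930672), np.float64(0.02847439326442225), np.float64(0.027330570734202198)]
open [[0.5874 0.0521]
 [0.5873 0.0142]
 [0.4822 0.0118]
 [0.4822 0.0496]] [0.5348 0.032 ]
handle [[0.6879 0.0764]
 [0.63   0.0756]]
nest [[ 0.4627 -0.1958]
 [ 0.6225 -0.1916]
 [ 0.4639 -0.2406]
 [ 0.6262 -0.2354]
 [ 0.514  -0.1619]
 [ 0.5721 -0.1606]
 [ 0.5151 -0.2641]
 [ 0.5737 -0.2635]] [ 0.5438 -0.2142] [np.float64(0.026706089989096838), np.float64(0.03178715886575119), np.float64(0.0231659271284422), np.float64(0.010552827318495115)]
base [[ 0.641  -0.0687]
 [ 0.6507 -0.2631]
 [ 0.4324 -0.0804]
 [ 0.439  -0.3568]] -1.5204685796139208 -1.5469852575953602
posts  [[ 0.6456 -0.0388]
 [ 0.4314 -0.0438]]
boardc [[0.5719 0.2264]
 [0.5608 0.1386]
 [0.413  0.1571]
 [0.4257 0.2461]] [0.4928 0.192 ] [np.float64(-0.13333025929358214), np.float64(-0.12413024971352597)]
caps [[0.5485 0.2121]
 [0.5411 0.161 ]
 [0.4378 0.1744]
 [0.4454 0.2264]] [0.4932 0.1935] [np.float64(-0.13838011271636616), np.float64(-0.128972613494214)]
sink [0.5903 0.3409] -0.027697842185449302 -0.019065154742778288 0.05980275246282077 0.03144235163369628
sink [0.5211 0.3431] 0.2576376918234316 0.2525517597783613 0.06176588889719353 0.029052017427269296
sink [0.4514 0.3458] -0.0876031795847977 -0.034324500535588644 0.06581700340767489 0.02868757205965639
```

Run:
```python
from h import *
np.set_printoptions(precision=4,suppress=True)
reach([0.428,-0.218,0.25],qd(0.03))
set_gripper(0.06)
move_linear([0.428,-0.218,0.088])
set_gripper(0.0,20)
st=read_state(); print(st["width"],st["position"],st["ft_force"],st["time_s"])
d=np.array([-np.sin(.03),np.cos(.03)])
p=np.array(st["position"]); q=p.copy(); q[:2]+=d*.118
r=move_linear(q,speed=.06,threshold=9)
st=read_state(); print(r,st["width"],st["position"],st["ft_force"])
np.save("knob.npy",st["position"])
set_gripper(0.04); st=read_state(); print(st["position"],st["ft_force"],st["width"])
move_linear(st["position"]+np.array([0,0,.15]))
reach([0.56,-0.06,0.33],qd(0.03)); im,st=shot("wrist","w3",f=1.5); np.save("s3.npy",st,allow_pickle=True);print(st["time_s"])
```

```text
0.0170730907713441 [ 0.4284 -0.2184  0.0887] [-0.4487 -0.0466  3.5011] 14.9833
True 0.017050329943098727 [ 0.4255 -0.1135  0.0887] [-0.9383 -1.9546  1.481 ]
[ 0.4259 -0.1143  0.089 ] [-0.7935 -0.8545 -0.6257] 0.040103615173680766
18.7667
```

View pics/w3.png

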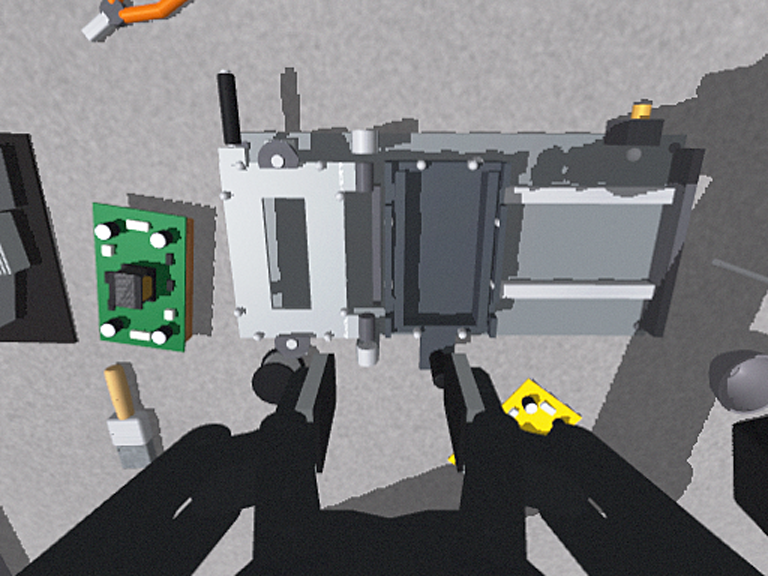

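Run:
```python
from h import *
np.set_printoptions(precision=4,suppress=True)
yb=-0.131+np.pi/2
print(solve_ik([0.493,0.2,0.25],qd(yb)),solve_ik([0.493,0.2,0.25],qd(yb-np.pi)))
print(solve_ik([0.53,0.2,0.25],qd(.03+np.pi/2)),solve_ik([0.536,0.03,0.1],qd(.03+np.pi/2)),solve_ik([0.536,0.03,0.1],qd(.03-np.pi/2)))
reach([0.536,0.03,0.25],qd(.03+np.pi/2)); im,st=shot("wrist","w4",f=1.5); np.save("s4.npy",st,allow_pickle=True)
reach([0.493,0.19,0.25],qd(yb)); set_gripper(.06);im,st=shot("wrist","w5",f=1.5); np.save("s5.npy",st,allow_pickle=True);print(st["time_s"])
```

```text
[ 0.2639  0.1093 -0.2208  1.2407  0.      1.9657] [ 0.2639  0.1093 -0.2208  1.2407  0.     -1.1759]
[ 0.2467  0.1706 -0.1495  1.2507  0.      1.7875] [-0.0645  0.2433 -0.3998  0.9277  0.      1.4763] [-0.0645  0.2433 -0.3998  0.9277  0.     -1.6653]
21.175
```

View pics/w4.png

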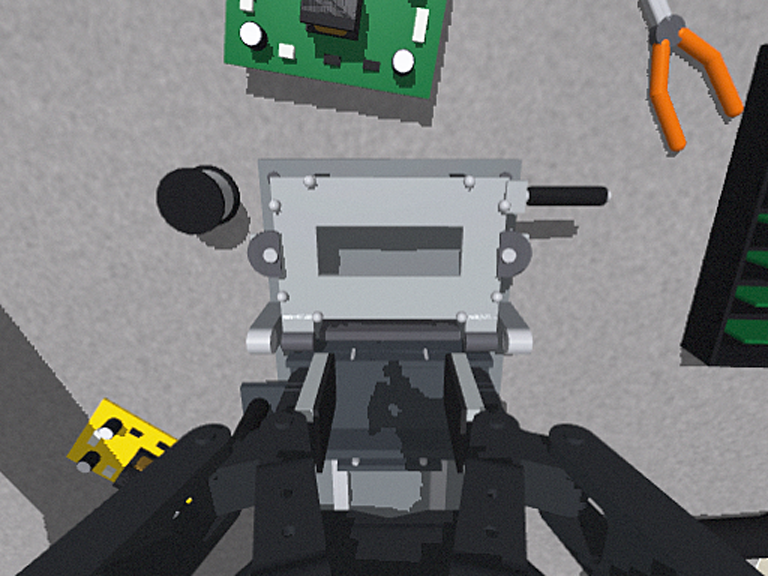

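View pics/w5.png

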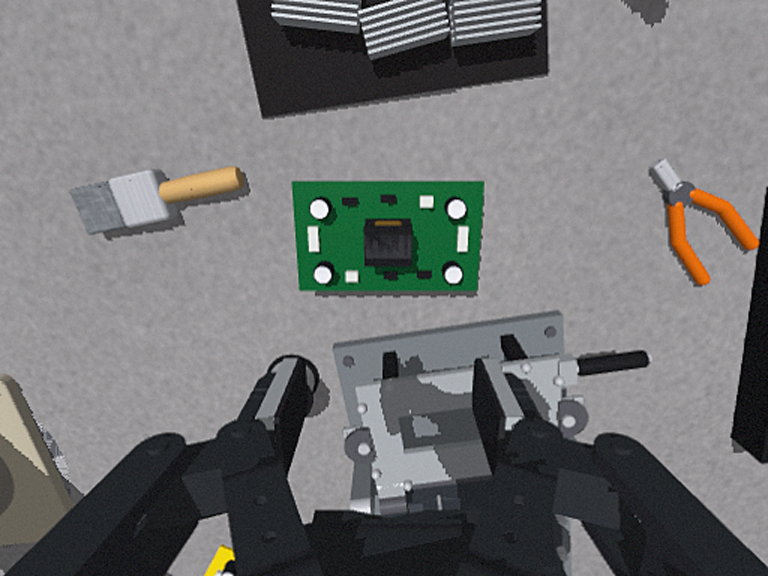

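Run:
```python
from h import *
np.set_printoptions(precision=4,suppress=True)
s=np.load("s4.npy",allow_pickle=True).item();c=lambda L:[(x/1.5,y/1.5) for x,y in L]
ang=lambda p,q:np.arctan2(q[1]-p[1],q[0]-p[0])
O=w("wrist",c([(317,226),(463,226),(461,276),(316,276)]),.07,s);print(O,O.mean(0),ang(O[0],O[1]),ang(O[3],O[2]))
P=w("wrist",c([(309,181),(469,180),(274,205),(504,204),(283,296),(497,296),(318,317),(461,317)]),.075,s)
print(P,P.mean(0),[ang(P[i],P[i+1]) for i in (0,2,4,6)])
h=w("wrist",c([(528,196),(607,195)]),.067,s);print("h",h)
s=np.load("s5.npy",allow_pickle=True).item()
Q=w("wrist",c([(292,182),(484,182),(478,292),(300,292)]),.033,s);print(Q,Q.mean(0),ang(Q[0],Q[1]),ang(Q[3],Q[2]))
Q=w("wrist",c([(320,209),(456,209),(453,274),(323,274)]),.049,s);print(Q.mean(0),ang(Q[0],Q[1]),ang(Q[3],Q[2]))
```

```text
[[0.4833 0.0495]
 [0.5883 0.0526]
 [0.5899 0.0149]
 [0.4817 0.0117]] [0.5358 0.0322] 0.0293232744040552 0.029415798310932526
[[ 0.4794  0.0815]
 [ 0.5888  0.0853]
 [ 0.4545  0.0644]
 [ 0.6146  0.0698]
 [ 0.4575 -0.0031]
 [ 0.6172  0.0016]
 [ 0.4832 -0.0193]
 [ 0.5917 -0.0161]] [0.5359 0.033 ] [np.float64(0.035343011996364394), np.float64(0.03360091748045147), np.float64(0.029456325564261577), np.float64(0.02950042088623278)]
h [[0.6332 0.0748]
 [0.6893 0.0773]]
[[0.425  0.2475]
 [0.5734 0.2278]
 [0.5627 0.1374]
 [0.4133 0.1572]] [0.4936 0.1925] -0.13196250285902733 -0.13176545819119964
[0.4934 0.1937] -0.13191692079225606 -0.13179953195986122
```

Run:
```python
from h import *
np.set_printoptions(precision=4,suppress=True)
yb=-0.132+np.pi/2; x,y=.4935,.193
reach([x,y,.12],qd(yb)); move_linear([x,y,.050],speed=.08,threshold=8)
st=read_state();print(st["position"],st["ft_force"],st["width"])
set_gripper(0,40); st=read_state();print(st["position"],st["ft_force"],st["width"])
move_linear([x,y,.17],speed=.1); 
yp=.0305+np.pi/2
reach([.5358,.0324,.17],qd(yp)); move_linear([.5358,.0324,.115],speed=.08)
im,st=shot("wrist","w6",f=1.5); np.save("s6.npy",st,allow_pickle=True);print(st["time_s"],st["width"],st["position"],st["ft_force"])
```

```text
[0.4941 0.1932 0.0505] [-0.0073  0.211  -0.2402] 0.059673524976813115
[0.494  0.1932 0.0508] [-1.3507  0.4674  4.6177] 0.035292397256433836
26.0583 0.03525393218336163 [0.5362 0.0324 0.1153] [ 0.636   0.2371 -2.9033]
```

View pics/w6.png

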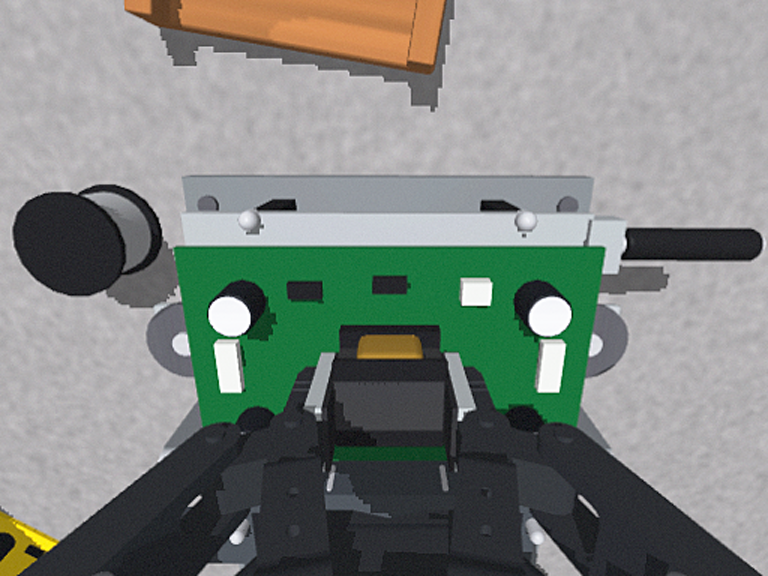

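Run:
```python
from h import *
np.set_printoptions(precision=4,suppress=True)
s=np.load("s6.npy",allow_pickle=True).item();c=lambda L:[(x/1.5,y/1.5) for x,y in L]
ang=lambda p,q:np.arctan2(q[1]-p[1],q[0]-p[0])
for z in (.097,.099):
  Q=w("wrist",c([(176,247),(604,248)]),z,s);print(Q,Q.mean(0),ang(*Q),np.linalg.norm(Q[1]-Q[0]))
  y=np.array([-np.sin(.0305),np.cos(.0305)]); print("board c",Q.mean(0)-.045*y)
P=w("wrist",c([(249,219),(526,219)]),.075,s);print(P,P.mean(0),ang(*P)); print("pocket c",P.mean(0)-.0525*y)
print(s["position"])
```

```text
[[0.4606 0.0757]
 [0.61   0.08  ]] [0.5353 0.0778] 0.028895009222691635 0.14945511507789022
board c [0.5367 0.0329]
[[0.4616 0.0762]
 [0.609  0.0805]] [0.5353 0.0783] 0.028895009222691587 0.14742927372035738
board c [0.5367 0.0334]
[[0.4798 0.0822]
 [0.5885 0.0856]] [0.5341 0.0839] 0.031277659443056036
pocket c [0.5358 0.0314]
[0.5362 0.0324 0.1153]
```

Run:
```python
from h import *
np.set_printoptions(precision=4,suppress=True)
s=read_state(); p=np.array(s["position"])
t=np.array([.5353,.0326,.0895])
r=move_linear(t+[0,0,.012],speed=.04,threshold=8); print(r)
r=move_linear(t,speed=.02,threshold=6)
st=read_state();print(r,st["position"],st["ft_force"])
im,st=shot("wrist","w7",f=1.5)
set_gripper(.05); st=read_state();print(st["position"],st["width"])
move_linear(np.array(st["position"])+[0,0,.13],speed=.1)
im,st=shot("wrist","w8",f=1.5);np.save("s8.npy",st,allow_pickle=True);print(st["time_s"])
```

```text
False
True [0.5352 0.0326 0.0908] [-1.6209 -0.5046  4.6559]
[0.5333 0.0327 0.0891] 0.05045851796477369
28.9333
```

View pics/w8.png

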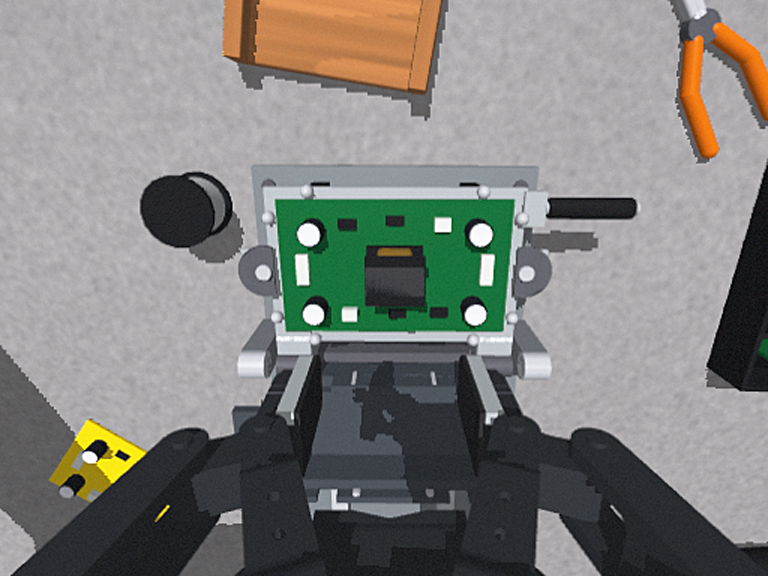

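Run:
```python
from h import *
np.set_printoptions(precision=4,suppress=True)
c=lambda x,y:(60+x/2,80+y/2); d=lambda x,y:(140+x/2.7,120+y/2.7)
print("lamp base",w("top",[c(545,35)],0.01),w("side",[d(185,103)],.01))
# lamp head triangulate
o1,v1=ray("top",[c(575,30)]);o2,v2=ray("side",[d(208,25)])
A=np.c_[v1[0],-v2[0]];t=np.linalg.lstsq(A,o2-o1,rcond=None)[0];print(o1+v1[0]*t[0],o2+v2[0]*t[1])
print("box",w("top",[c(233,35),c(402,35)],.03), "cut",w("top",[c(286,65),c(212,92)],.01))
S=np.array([.5375,-.0400]);ex=np.array([np.cos(.03),np.sin(.03)]);ey=np.array([-ex[1],ex[0]])
for th in np.linspace(0,np.pi,7):
  yy=.112*np.cos(th)+.003*np.sin(th);z=.07+.112*np.sin(th)-.003*np.cos(th)
  P=S+.125*ex+yy*ey; print(th,P,z,solve_ik([*P,z],qd(.03)),solve_ik([*P,z],qd(.03+np.pi)))
```

```text
lamp base [[ 0.8214 -0.2942]] [[ 0.8238 -0.2818]]
[ 0.7837 -0.3127  0.1409] [ 0.783  -0.3129  0.1406]
box [[ 0.806   0.1873]
 [ 0.811  -0.0708]] cut [[0.7666 0.1075]
 [0.7217 0.2195]]
0.0 [0.6591 0.0757] 0.067 [ 0.017   0.4762 -0.1376  0.957   0.      3.1286] [ 0.017   0.4762 -0.1376  0.957   0.     -0.013 ]
0.5235987755982988 [0.6595 0.0622] 0.12340192378864669 [-0.0035  0.4222 -0.0884  1.0601  0.      3.1081] [-0.0035  0.4222 -0.0884  1.0601  0.     -0.0335]
1.0471975511965976 [0.6607 0.0223] 0.16549484522385713 [-0.064   0.3871 -0.0456  1.138   0.      3.0476] [-0.064   0.3871 -0.0456  1.138   0.     -0.094 ]
1.5707963267948966 [ 0.6624 -0.0333] 0.182 [-0.1476  0.3794 -0.0205  1.1709  0.      2.964 ] [-0.1476  0.3794 -0.0205  1.1709  0.     -0.1776]
2.0943951023931953 [ 0.664  -0.0896] 0.16849484522385716 [-0.2306  0.4002 -0.0198  1.1508  0.      2.881 ] [-0.2306  0.4002 -0.0198  1.1508  0.     -0.2606]
2.617993877991494 [ 0.6653 -0.1317] 0.12859807621135338 [-0.2907  0.4438 -0.0437  1.0834  0.      2.8209] [-0.2907  0.4438 -0.0437  1.0834  0.     -0.3207]
3.141592653589793 [ 0.6658 -0.1482] 0.07300000000000002 [-0.3137  0.4992 -0.0857  0.9858  0.      2.7979] [-0.3137  0.4992 -0.0857  0.9858  0.     -0.3437]
```

```bash
cat >> h.py <<'E'
np.set_printoptions(precision=4,suppress=True)
S=np.array([.5375,-.0397]);PSI=.03
ex=np.array([np.cos(PSI),np.sin(PSI)]);ey=np.array([-ex[1],ex[0]])
def st2w(x,y,z): return np.array([*(S+x*ex+y*ey),z])
def hand(th): return st2w(.125,.112*np.cos(th)+.003*np.sin(th),.07+.112*np.sin(th)-.003*np.cos(th))
def swing(a,b,n=16,off=np.zeros(3),speed=.1):
    for th in np.linspace(a,b,n+1)[1:]:
        move_linear(hand(th)+off,speed=speed)
        s=read_state(); e=np.array(s["position"])-hand(th)-off
        print(round(th,2),e,np.array(s["ft_force"]),round(s["width"],4))
E
python3 - <<'E'
from h import *
q=qd(PSI+np.pi)
p=hand(0)
reach([*p[:2],.22],q); set_gripper(.05)
move_linear([*p[:2],.12],speed=.12)
move_linear([*p[:2],.066],speed=.06,threshold=10)
set_gripper(0,30)
s=read_state();print(s["position"],s["ft_force"],s["width"])
swing(0,.25,2,speed=.05)
s=read_state();print(s["time_s"])
E
```

```text
[0.6594 0.077  0.0665] [-0.2966  3.8589  1.8124] 0.01292707607366959
0.12 [ 0.0003  0.0009 -0.0002] [ 1.8842  5.0598 -2.5435] 0.0127
0.25 [ 0.0002  0.0009 -0.0001] [ 0.2974  5.0835 -1.5235] 0.0128
33.875
```

Run:
```python
from h import *
swing(.25,1.3,6)
im,s=shot("wrist","w9",f=1.5); shot("side","sd9",crop=(140,120,400,340),f=2.7); print(s["time_s"])
```

```text
0.43 [0.0003 0.0007 0.0002] [1.2733 5.6702 0.0823] 0.0124
0.6 [0.0003 0.0004 0.0003] [0.2621 6.0944 0.8257] 0.0124
0.78 [0.0003 0.0002 0.0003] [1.4355 5.1752 3.0278] 0.0127
0.95 [ 0.0002 -0.0001  0.0004] [0.1183 3.9701 4.4729] 0.0126
1.12 [ 0.0003 -0.0006  0.0003] [-1.0873  1.7257  4.3889] 0.0128
1.3 [ 0.0002 -0.0008  0.0001] [-0.0335 -0.2797  3.7369] 0.013
35.925
```

View pics/w9.png

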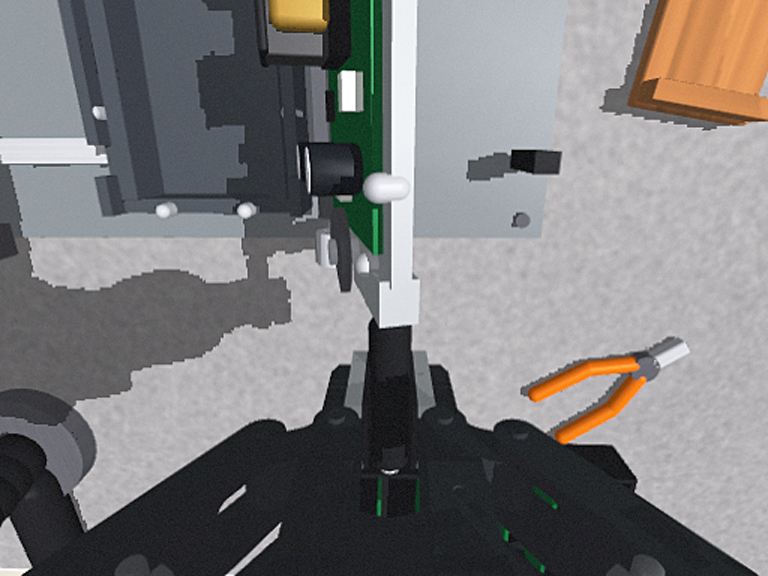

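View pics/sd9.png

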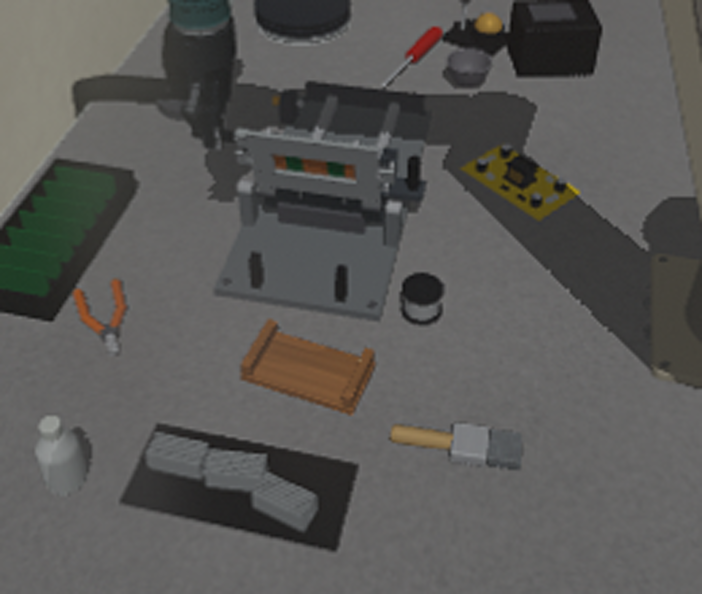

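The board is held in the flipper at about 1.3 rad, and the nearest sink (side crop 285,500) has just been knocked. I'll carry on with the swing.

Run:
```python
from h import *
swing(1.3,2.95,10)
swing(2.95,np.pi,3,speed=.04)
p=hand(np.pi); move_linear(p-[0,0,.002],speed=.02,threshold=12)
sleep(.5)
s=read_state();print(s["position"],s["ft_force"])
set_gripper(.05); sleep(.3); move_linear([*p[:2],.20])
im,s=shot("wrist","w10",f=1.5); shot("side","sd10",crop=(140,120,400,340),f=2.7); print(s["time_s"])
```

```text
1.46 [ 0.0001 -0.0007 -0.0002] [ 2.2036 -1.2866  2.1227] 0.0126
1.63 [ 0.0001 -0.0008 -0.0004] [ 1.4114 -1.8762 -0.3117] 0.0129
1.8 [-0.     -0.0007 -0.0007] [ 3.9989 -1.7456 -4.0311] 0.0129
1.96 [-0.0001 -0.0005 -0.0009] [ 3.8615 -2.0616 -6.0017] 0.0127
2.12 [-0.0002 -0.0002 -0.001 ] [ 4.6975 -0.1141 -7.5023] 0.0129
2.29 [-0.0002 -0.0001 -0.0012] [ 5.4922 -0.0641 -7.1654] 0.0126
2.46 [-0.0002 -0.     -0.0014] [ 5.5403  0.9535 -8.2933] 0.0132
2.62 [-0.0003  0.0002 -0.0015] [ 4.4366  1.6698 -6.7874] 0.0131
2.78 [-0.0003  0.0004 -0.0016] [ 5.2707  1.9393 -6.8206] 0.0129
2.95 [-0.0003  0.0007 -0.0015] [ 4.5487  3.303  -6.4495] 0.0125
3.01 [-0.0003  0.0008 -0.0012] [ 5.6414  3.0132 -6.0882] 0.0125
3.08 [-0.0002  0.0009 -0.0009] [ 4.2425  5.1833 -4.8826] 0.0126
3.14 [-0.0002  0.0009 -0.0003] [ 2.7823  3.7909 -2.1588] 0.0129
[ 0.6656 -0.147   0.0725] [-0.1976  4.3193  5.7302]
42.8333
```

View pics/w10.png

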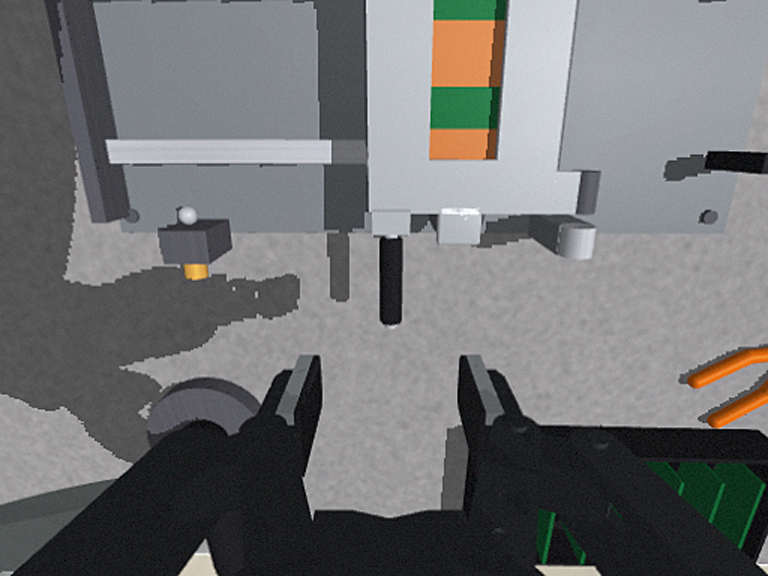

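View pics/sd10.png

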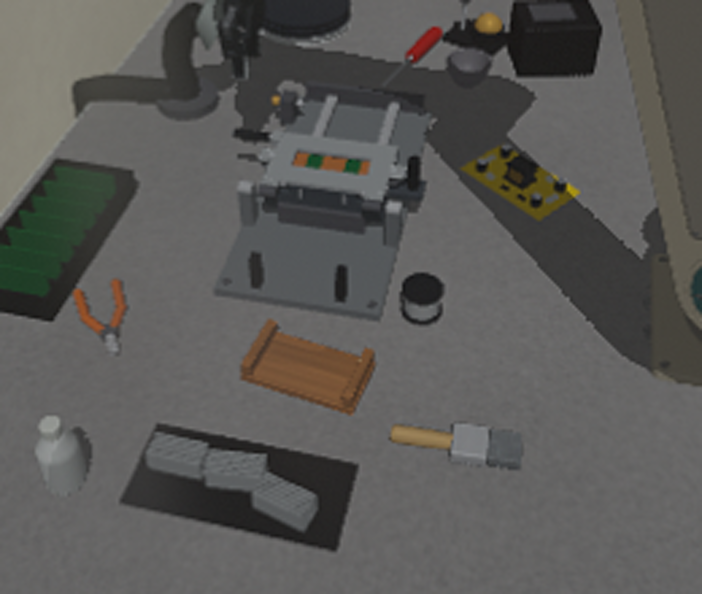

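Flipper is flat over the nest, with the lands showing through its window. Now I'll swing it back.

Run:
```python
from h import *
p=hand(np.pi)
move_linear([*p[:2],.12],speed=.12)
move_linear([*p[:2],.072],speed=.06,threshold=10)
set_gripper(0,30)
swing(np.pi,2.8,4,speed=.03)
swing(2.8,.2,14)
swing(.2,0,3,speed=.05)
p=hand(0); move_linear(p-[0,0,.002],speed=.02,threshold=12); sleep(.3)
s=read_state();print(s["position"],s["ft_force"])
set_gripper(.05); move_linear([*p[:2],.22])
reach([.56,-.06,.33],qd(PSI)) if False else None
q=qd(PSI+np.pi/2)
reach([.538,-.12,.25],q)
im,s=shot("wrist","w11",f=1.5); np.save("s11.npy",s,allow_pickle=True); print(s["time_s"])
reach([.52,.30,.28],q)
im,s=shot("wrist","w12",f=1.5); np.save("s12.npy",s,allow_pickle=True); print(s["time_s"])
```

```text
3.06 [ 0.0003  0.0009 -0.0004] [ 2.8681  4.8719 -1.1553] 0.0129
2.97 [ 0.0003  0.0009 -0.0005] [ 2.8874  3.892  -3.9896] 0.0131
2.89 [ 0.0003  0.0009 -0.0006] [ 2.9314  4.5824 -2.6401] 0.0128
2.8 [ 0.0003  0.0008 -0.0007] [ 2.9375  3.5177 -3.4358] 0.0125
2.61 [ 0.0003  0.0009 -0.0004] [ 3.4183  4.392  -3.7989] 0.0128
2.43 [ 0.0003  0.0008 -0.0005] [ 3.5545  4.7456 -4.5991] 0.0131
2.24 [ 0.0004  0.0007 -0.0005] [ 3.7088  4.3692 -5.0104] 0.013
2.06 [ 0.0004  0.0005 -0.0005] [ 4.6061  4.2049 -5.0873] 0.0128
1.87 [ 0.0004  0.0003 -0.0005] [ 5.0394  2.8487 -6.663 ] 0.0128
1.69 [ 0.0004 -0.0002 -0.0004] [ 5.128   1.9381 -6.9459] 0.0127
1.5 [ 0.0005 -0.0006 -0.0001] [ 5.4935 -0.6303 -6.9605] 0.0126
1.31 [ 0.0006 -0.0008  0.0002] [ 5.2354 -0.0498 -5.368 ] 0.0126
1.13 [ 0.0006 -0.0002  0.0003] [ 5.2788  0.3463 -4.2389] 0.0127
0.94 [ 0.0006  0.0008 -0.0002] [ 5.3877  0.0517 -3.5401] 0.0125
0.76 [ 0.0006  0.0018 -0.0011] [ 5.3455 -0.2582 -4.015 ] 0.0128
0.57 [ 0.0007  0.0018 -0.0016] [ 6.4813  1.7029 -3.4819] 0.0127
0.39 [ 0.0007  0.0016 -0.0019] [ 6.7163  1.9236 -5.2231] 0.0129
0.2 [ 0.0007  0.0014 -0.002 ] [ 7.078   1.461  -4.4597] 0.0131
0.13 [ 0.0007  0.0012 -0.0018] [ 7.2901  1.8234 -4.0469] 0.013
0.07 [ 0.0007  0.0011 -0.0018] [ 7.4437  3.0574 -5.2857] 0.0123
0.0 [ 0.0007  0.001  -0.0005] [5.2705 2.808  2.5846] 0.0123
[0.6599 0.077  0.0664] [1.5618 2.0558 8.7977]
56.225
57.8333
```

View pics/w11.png

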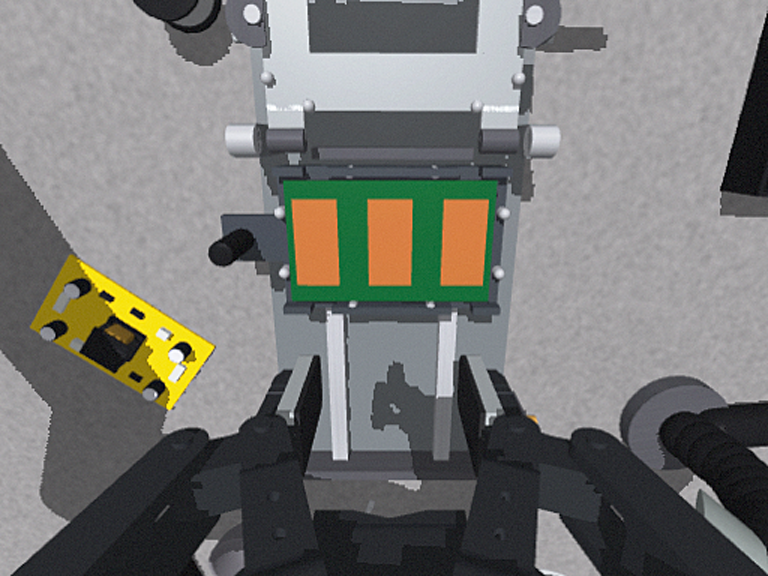

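View pics/w12.png

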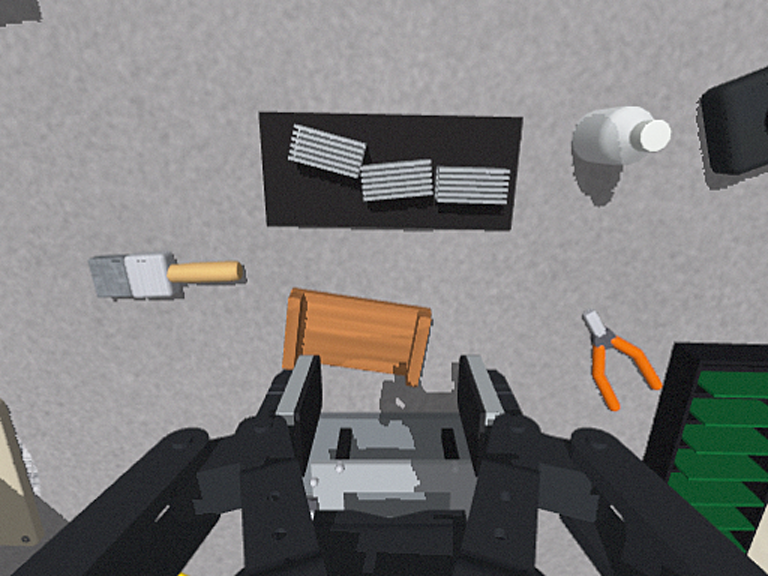

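Run:
```python
import cv2
a=cv2.imread("pics/w12.png"); cv2.imwrite("pics/w12c.png",cv2.resize(a[110:220,280:520],None,fx=3.3,fy=3.3,interpolation=cv2.INTER_CUBIC))
a=cv2.imread("pics/w11.png"); cv2.imwrite("pics/w11c.png",cv2.resize(a[160:320,260:520],None,fx=3,fy=3,interpolation=cv2.INTER_CUBIC))
```

```text
(no output)
```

View pics/w12c.png

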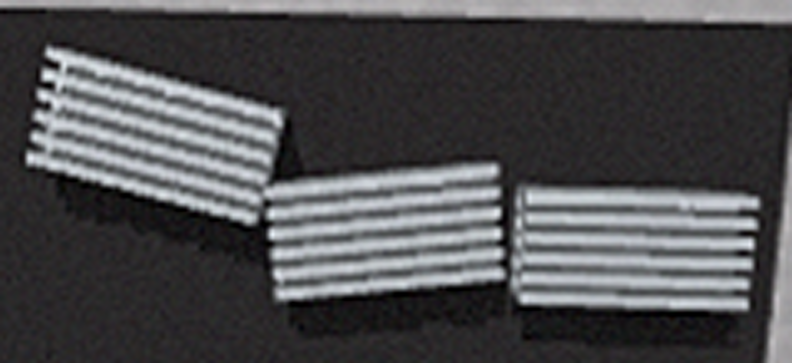

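View pics/w11c.png

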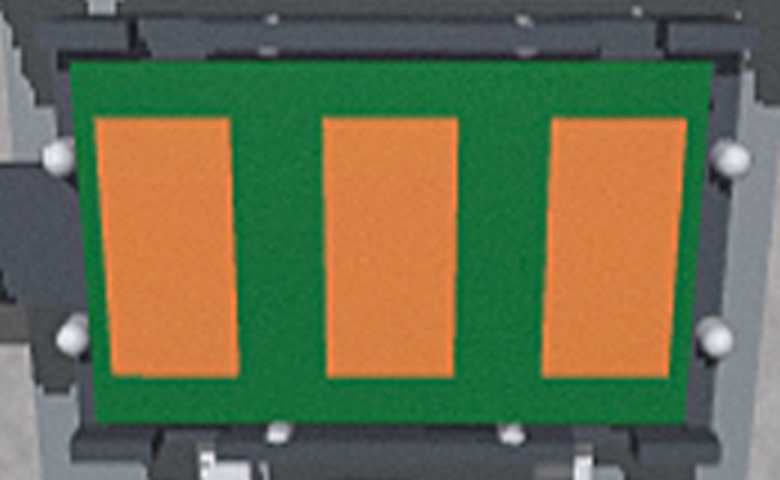

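Run:
```python
from h import *
ang=lambda p,q:np.arctan2(q[1]-p[1],q[0]-p[0])
s=np.load("s12.npy",allow_pickle=True).item();f=lambda L:[((280+x/3.3)/1.5,(110+y/3.3)/1.5) for x,y in L]
for n,L in dict(A=[(46,48),(286,113),(258,224),(26,163)],B=[(264,186),(500,165),(506,279),(275,299)],C=[(518,187),(759,199),(750,311),(514,304)]).items():
  Q=w("wrist",f(L),.03,s);print(n,Q.mean(0),ang(Q[0],Q[1]),ang(Q[3],Q[2]),np.linalg.norm(Q[0]-Q[1]),np.linalg.norm(Q[0]-Q[3]))
s=np.load("s11.npy",allow_pickle=True).item();f=lambda L:[((260+x/3)/1.5,(160+y/3)/1.5) for x,y in L]
for L in ([(95,117),(230,117),(240,377),(112,377)],[(322,117),(458,117),(454,377),(327,377)],[(552,117),(686,117),(669,377),(541,377)],[(70,60),(713,60),(686,424),(98,424)]):
  Q=w("wrist",f(L),.067,s);print("land",Q.mean(0),ang(Q[0],Q[1]),ang(Q[3],Q[2]),np.linalg.norm(Q[0]-Q[1]),np.linalg.norm(Q[0]-Q[3]))
print(st2w(0,-.072,0))
```

```text
A [0.4662 0.368 ] -0.22448111223397946 -0.2232155276259162 0.06136855233233785 0.028392392185059973
B [0.5256 0.3462] 0.11541315883133876 0.11524231616691064 0.06041714858665809 0.02874159435529051
C [0.5904 0.3436] -0.01770079143291323 0.000822070052631911 0.062005283399940464 0.029701656360687816
land [ 0.4844 -0.1135] 0.031547194073026995 0.032303005152406285 0.032004430176974255 0.06508552433298982
land [ 0.5384 -0.1117] 0.03202117830765343 0.03229917909742981 0.03220766557141616 0.06504913802999557
land [ 0.5926 -0.11  ] 0.03249842557179889 0.03229535194793872 0.03173855305608294 0.06503934785277252
land [ 0.5387 -0.1115] 0.03196849536333358 0.0323526556346531 0.15026366096453067 0.09099490952506535
[ 0.5397 -0.1117  0.    ]
```

```bash
cat >> h.py <<'E'
def pick(x,y,yaw):
    q=qd(yaw+np.pi)
    set_gripper(.05); reach([x,y,.16],q); move_linear([x,y,.06],speed=.12)
    r=move_linear([x,y,.0225],speed=.05,threshold=8); s=read_state(); print("down",r,s["position"],s["ft_force"])
    set_gripper(0,30); s=read_state(); print("grip",s["width"],s["position"],s["ft_force"])
    z=s["position"][2]; move_linear([x,y,.17],speed=.12); print("w",read_state()["width"]); return z
def place(x,y,z0,yaw=PSI+.002+np.pi/2):
    q=qd(yaw); reach([x,y,.17],q); move_linear([x,y,.115],speed=.1)
    r=move_linear([x,y,z0-.004+.0665],speed=.03,threshold=5); s=read_state(); print("place",r,s["position"],s["ft_force"],s["width"])
    set_gripper(.038); s=read_state(); print(s["position"],s["width"])
    move_linear([x,y,s["position"][2]+.03],speed=.06); move_linear([x,y,.2])
E
python3 - <<'E'
from h import *
z=pick(.5904,.3436,-.008)
place(.5926,-.110,z)
reach([.538,-.12,.25],qd(PSI+np.pi/2))
im,s=shot("wrist","w13",f=1.5); print(s["time_s"])
E
```

```text
down False [0.5906 0.3437 0.0227] [-0.1337  0.0811  0.8193]
grip 0.02740440783399755 [0.591  0.3439 0.0232] [0.4099 0.3048 2.1819]
w 0.027359983912666835
place True [ 0.5921 -0.1098  0.0861] [-0.2459  0.5987  4.7046] 0.02753491420861891
[ 0.5906 -0.1094  0.0845] 0.037868044581426515
68.3333
```

View pics/w13.png

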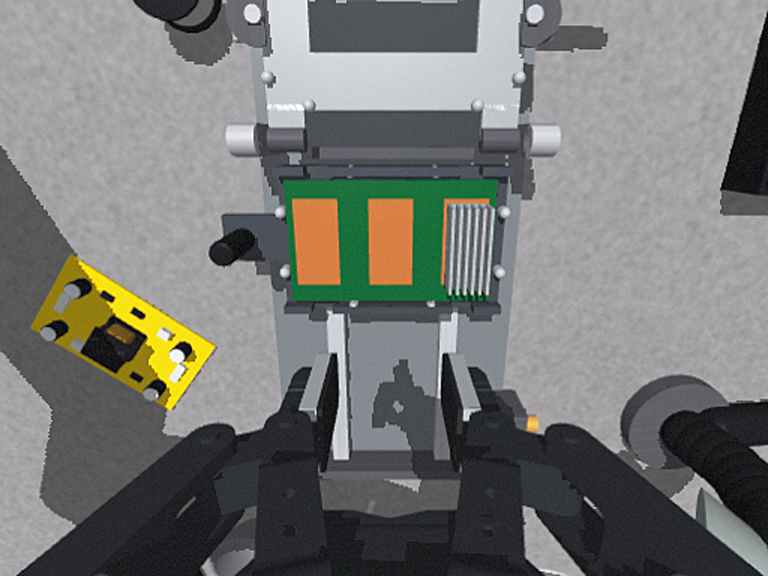

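Run:
```python
from h import *
f=lambda L:[(x/1.5,y/1.5) for x,y in L]
s=np.load("s11.npy",allow_pickle=True).item()
Q=w("wrist",f([(448,204),(492,205),(490,295),(447,295)]),.093,s);print(Q.mean(0))
z=pick(.5256,.3462,.115)
reach([.52,.30,.28],qd(PSI+np.pi/2)); im,s=shot("wrist","w14",f=1.5); 
place(.5384,-.1117,z)
print(read_state()["time_s"])
```

```text
[ 0.5919 -0.1091]
down False [0.5258 0.3463 0.0227] [-0.1827 -1.1953  0.109 ]
grip 0.027427987715392288 [0.5262 0.3465 0.0231] [ 1.0443 -0.4388  1.1705]
w 0.027171268783745685
place True [ 0.5379 -0.1115  0.0861] [-0.6166 -0.3378  4.5369] 0.027413655130703082
[ 0.5364 -0.111   0.0847] 0.037454839872517416
80.25
```

View pics/w14.png

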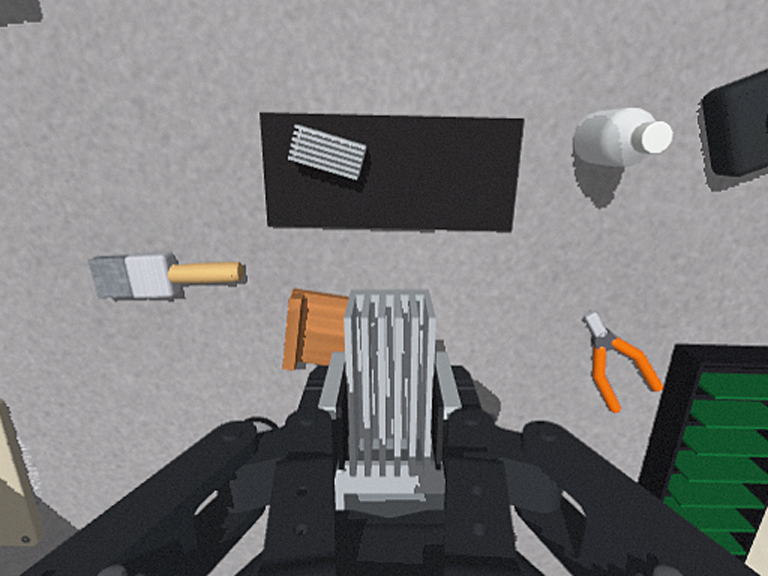

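Sink A is unmoved (327,151). Picking it now.

Run:
```python
from h import *
z=pick(.4662,.368,-.224)
place(.4844,-.1135,z)
reach([.538,-.12,.25],qd(PSI+np.pi/2))
im,s=shot("wrist","w15",f=1.5);np.save("s15.npy",s,allow_pickle=True); print(s["time_s"])
```

```text
down False [0.4664 0.3681 0.0226] [-0.5756  0.2745 -0.6948]
grip 0.027288299920358052 [0.4668 0.3684 0.0231] [ 0.9428 -0.0234  1.6424]
w 0.027372630507620354
place True [ 0.4839 -0.1133  0.0861] [ 0.0828 -0.2338  4.4128] 0.027657590369758404
[ 0.4825 -0.1128  0.0848] 0.03774705713330602
91.275
```

View pics/w15.png

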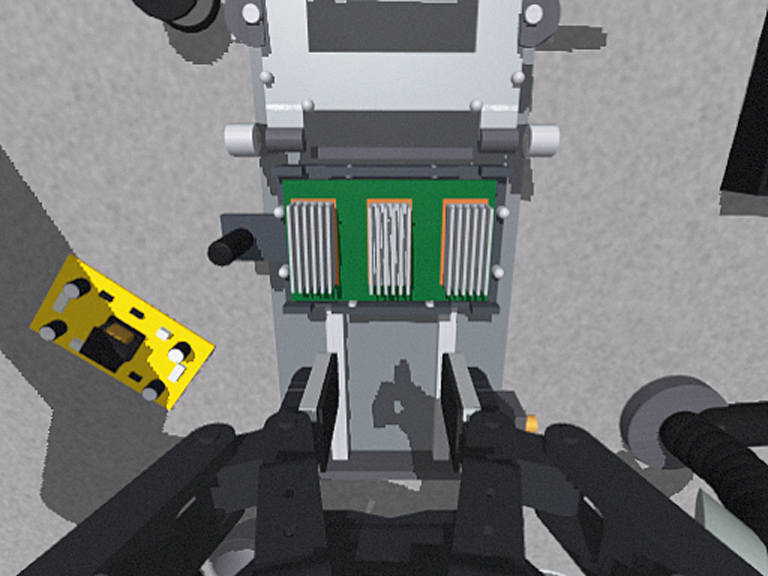

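Run:
```python
from h import *
x,y=.4262,-.1142
q=qd(.031)
reach([x,y,.25],q); set_gripper(.05)
move_linear([x,y,.15],speed=.1); move_linear([x,y,.088],speed=.08)
set_gripper(0,30)
s=read_state();p=np.array(s["position"]);print(p,s["width"],s["ft_force"])
d=-np.array([-np.sin(.031),np.cos(.031),0])
r=move_linear(p+d*.130,speed=.05,threshold=25);s=read_state();print(r,(np.array(s["position"])-p)@d,s["ft_force"])
r=move_linear(p+d*.154,speed=.02,threshold=22);s=read_state();print(r,(np.array(s["position"])-p)@d,s["ft_force"],s["time_s"])
```

```text
[ 0.4267 -0.1142  0.0886] 0.016716856213957885 [-0.3894  0.937   4.333 ]
False 0.13001365401692647 [-1.68    1.5095  5.1026]
True 0.13553682605714068 [0.135  3.8516 5.288 ] 98.8667
```

Run:
```python
from h import *
s=read_state();p=np.array(s["position"]);print(p,s["width"],s["ft_force"])
d=-np.array([-np.sin(.031),np.cos(.031),0])
for i in range(9):
    r=move_linear(p+d*(.0025*(i+1)),speed=.02,threshold=30);s=read_state();print(r,(np.array(s["position"])-p)@d+.1355,s["ft_force"],s["width"])
    if r or abs(s["ft_force"][1])>22: break
```

```text
[ 0.4304 -0.2497  0.0886] 0.01717951056396941 [0.135  3.8516 5.288 ]
False 0.13569244425203664 [-0.5618  8.4647  6.2168] 0.016817584331111437
False 0.1360634956810869 [-0.0375 13.7459 10.8915] 0.01706161419420017
False 0.13634815597090819 [ 1.8787 19.1294 12.9758] 0.016837573355237796
False 0.14225807508488952 [-0.4953  8.5197  6.1823] 0.0168950518128013
False 0.14854537368708295 [-1.6386 -0.2698  2.4695] 0.01705881713308416
False 0.14938470957648267 [0.0432 4.6666 4.9937] 0.017117757226252122
False 0.14947471525972206 [ 0.1952 11.4245  8.5816] 0.017088610885812476
False 0.14963329384827867 [ 0.9943 17.7742 11.2253] 0.01680326391286272
False 0.149712208110922 [ 1.6995 22.855  14.7585] 0.0170838331983071
```

Home against the stop at 0.1497. I'll release and check.

Run:
```python
from h import *
s=read_state();p=np.array(s["position"]);d=np.array([-np.sin(.031),np.cos(.031),0])
move_linear(p+d*.006,speed=.03) if False else None
set_gripper(.045); s=read_state(); p=np.array(s["position"]); move_linear(p+[0,0,.16],speed=.1)
reach([.545,-.26,.27],qd(PSI+np.pi/2))
im,s=shot("wrist","w16",f=1.5);np.save("s16.npy",s,allow_pickle=True); shot("side","sd16",crop=(140,120,400,340),f=2.7);print(s["time_s"])
```

```text
104.775
```

View pics/w16.png

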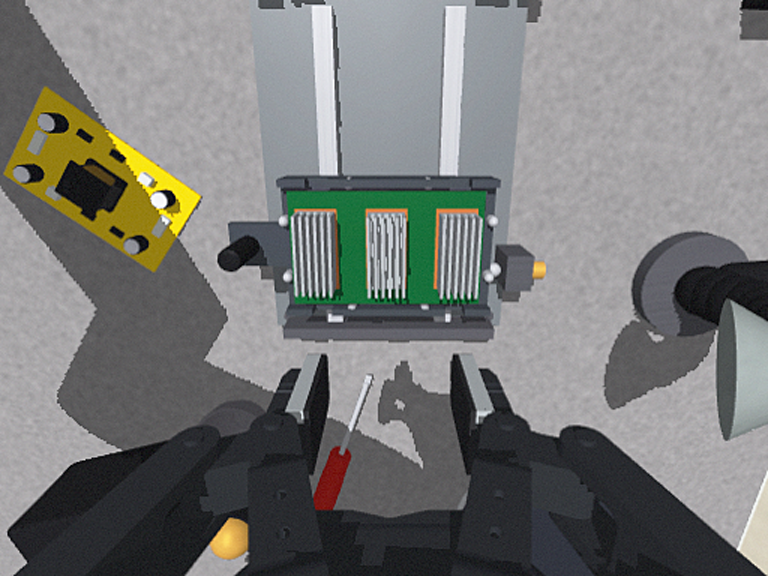

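View pics/sd16.png

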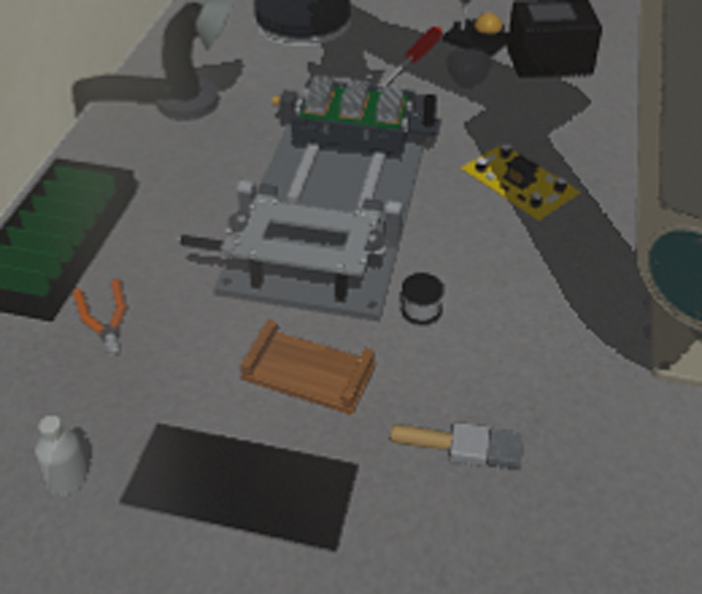

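Run:
```python
from h import *
f=lambda L:[(x/1.5,y/1.5) for x,y in L]
s=np.load("s16.npy",allow_pickle=True).item()
B=w("wrist",f([(286,191),(487,191),(483,305),(291,305)]),.067,s).mean(0);print(B,(B-np.array([.5387,-.1115]))@-ey)
for L in ([(292,212),(338,212),(334,298),(296,299)],[(366,212),(408,212),(407,299),(368,299)],[(440,212),(482,212),(478,299),(437,299)]):
  Q=w("wrist",f(L),.093,s).mean(0)-B; print(Q@ex,Q@ey)
close_job()
```

```text
[ 0.5427 -0.2622] 0.1507769768492953
-0.052059522837969885 0.0018953560513682401
0.0005649587779969811 0.0017041574545107881
0.052932775595568846 0.001721292199717543
the job is handed in; nothing more can be done
```

The job is done and handed in after about 105 s of the 210 s allowed. `close_job()` gives no verdict, so I don't know the result.

- **Carriage to loading stop:** I pulled it by the knob to the loading stop.
- **Board and flipper:** I seated the green board component side up in the pocket and swung the flipper over by its handle. The board dropped face-down into the nest, and I laid the flipper back flat.
- **Heat sinks:** All three were out on the pad. One was knocked aside during the swing, so I measured them again before picking. Each went fins up onto its own copper land.
- **Carriage to soldering position:** I pushed the carriage over the detent to the far stop. My first push halted at 0.1355 m when the force limit tripped at the bump; the second carried it home.

**Last checks:**
- **Carriage travel:** it read 0.1497 m from the gripper and 0.151 m from the camera, both past the required 0.147 m.
- **Heat sinks:** they stand within about 2 mm of their land centres and lie across the board.
- **Flipper:** it looks flat in the side picture, and the handle was pressed down to its rest height.
- **Other things on the bench:** they look unmoved, judged by eye only.
- **Gripper:** it was open and clear of everything.

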